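Move a row of parts cartons to the new rack in reverse order

TASK

The four parts cartons in the wooden tray with the coloured mats are moving to the grey steel rack, which will be filled from the other end, so their order must be reversed: seen from the robot, the carton in the tray's left-end bay goes into the rack's right-end bay, the second from the left into the second from the right, and so on. Stand each carton upright and flat on the rack's floor between the dividers of its own bay, about centred front to back, and let go of it.

Things in the scene. Friction and masses are not known exactly. Their poses are not given: they have to be found in the camera images.
- tray: source tray, fixed: plywood base 120 (x) x 340 (y) x 6 mm with five dark dividers 4 mm thick, rising 14 mm above it: a row of four bays 80 mm wide, open front and back, centred at y = +126, +42, -42, -126 mm. Origin: centre of its underside, on the table; x points away from the robot, y to its left. Behind, a 0.4 m tall box fills x > 0.62 m, y -0.30 to +0.05 m (world): pass it on the robot's side.
- rack: destination rack, fixed, to the left or the right of the tray: same size, layout and axes (120 x 340 mm, base 6 mm thick, dividers rising 14 mm above it, four 80 mm bays centred at y = +126, +42, -42, -126 mm), but with a grey base, steel dividers, no mats, empty at the start. Origin: centre of its underside, on the table; x points away from the robot, y to its left.
- mat_white: white mat, 96 x 70 x 3 mm, fixed on the floor of one bay of the tray; at the start the white carton stands on it and it sticks out before and behind the carton. It stays, and so marks the bay that the carton came from. Origin: centre of its underside, 6 mm above the table; axes as the tray's.
- pack_white_mid (a point): closed white parts carton (white, printed, the tallest), rigid, loose, 47 x 60 x 70 mm (its x, y, height z), under 0.3 kg. This point is its centre, half-way up (35 mm above its underside); at the start it stands on the white mat in the tray (mat top: z = 9 mm). Its x axis (narrow side, the one to grip across) points about along the tray's x, within 0.1 rad.
- mat_yellow: yellow mat, 96 x 70 x 3 mm, fixed on the floor of one bay of the tray; at the start the yellow carton stands on it and it sticks out before and behind the carton. It stays, and so marks the bay that the carton came from. Origin: centre of its underside, 6 mm above the table; axes as the tray's.
- pack_yellow_mid (a point): closed yellow parts carton (yellow with dark blue bands, printed), rigid, loose, 52 x 52 x 60 mm (its x, y, height z), under 0.3 kg. This point is its centre, half-way up (30 mm above its underside); at the start it stands on the yellow mat in the tray (mat top: z = 9 mm). Its x axis (narrow side, the one to grip across) points about along the tray's x, within 0.1 rad.
- mat_blue: blue mat, 96 x 70 x 3 mm, fixed on the floor of one bay of the tray; at the start the blue carton stands on it and it sticks out before and behind the carton. It stays, and so marks the bay that the carton came from. Origin: centre of its underside, 6 mm above the table; axes as the tray's.
- pack_blue_mid (a point): closed blue parts carton (blue with red bands, printed), rigid, loose, 52 x 66 x 50 mm (its x, y, height z), under 0.3 kg. This point is its centre, half-way up (25 mm above its underside); at the start it stands on the blue mat in the tray (mat top: z = 9 mm). Its x axis (narrow side, the one to grip across) points about along the tray's x, within 0.1 rad.
- mat_brown: brown mat, 96 x 70 x 3 mm, fixed on the floor of one bay of the tray; at the start the brown carton stands on it and it sticks out before and behind the carton. It stays, and so marks the bay that the carton came from. Origin: centre of its underside, 6 mm above the table; axes as the tray's.
- pack_brown_mid (a point): closed brown parts carton (plain brown board, printed), rigid, loose, 40 x 55 x 30 mm (its x, y, height z), under 0.3 kg. This point is its centre, half-way up (15 mm above its underside); at the start it stands on the brown mat in the tray (mat top: z = 9 mm). Its x axis (narrow side, the one to grip across) points about along the tray's x, within 0.1 rad.

How it is judged:
At the end, for the whole second after the job is handed in: Each carton stands released in the rack bay that mirrors the tray bay of its mat (leftmost to rightmost, and so on): centre within 18 mm of the bay's along the row and 30 mm front to back, underside within 4 mm of the rack's floor, upright within 0.1 rad (x of pack_white_mid in the frame of rack between -0.03 and 0.03 m and z of pack_white_mid in the frame of rack between 0.037 and 0.045 m and angle between each of pack_white_mid, pack_yellow_mid, pack_blue_mid, pack_brown_mid's own z axis and vertical below 0.1 rad and ((y of mat_white in the frame of tray between 0.106 and 0.146 m and y of pack_white_mid in the frame of rack between -0.144 and -0.108 m) or (y of mat_white in the frame of tray between 0.022 and 0.062 m and y of pack_white_mid in the frame of rack between -0.06 and -0.024 m) or (y of mat_white in the frame of tray between -0.062 and -0.022 m and y of pack_white_mid in the frame of rack between 0.024 and 0.06 m) or (y of mat_white in the frame of tray between -0.146 and -0.106 m and y of pack_white_mid in the frame of rack between 0.108 and 0.144 m)) and x of pack_yellow_mid in the frame of rack between -0.03 and 0.03 m and z of pack_yellow_mid in the frame of rack between 0.032 and 0.04 m and ((y of mat_yellow in the frame of tray between 0.106 and 0.146 m and y of pack_yellow_mid in the frame of rack between -0.144 and -0.108 m) or (y of mat_yellow in the frame of tray between 0.022 and 0.062 m and y of pack_yellow_mid in the frame of rack between -0.06 and -0.024 m) or (y of mat_yellow in the frame of tray between -0.062 and -0.022 m and y of pack_yellow_mid in the frame of rack between 0.024 and 0.06 m) or (y of mat_yellow in the frame of tray between -0.146 and -0.106 m and y of pack_yellow_mid in the frame of rack between 0.108 and 0.144 m)) and x of pack_blue_mid in the frame of rack between -0.03 and 0.03 m and z of pack_blue_mid in the frame of rack between 0.027 and 0.035 m and ((y of mat_blue in the frame of tray between 0.106 and 0.146 m and y of pack_blue_mid in the frame of rack between -0.144 and -0.108 m) or (y of mat_blue in the frame of tray between 0.022 and 0.062 m and y of pack_blue_mid in the frame of rack between -0.06 and -0.024 m) or (y of mat_blue in the frame of tray between -0.062 and -0.022 m and y of pack_blue_mid in the frame of rack between 0.024 and 0.06 m) or (y of mat_blue in the frame of tray between -0.146 and -0.106 m and y of pack_blue_mid in the frame of rack between 0.108 and 0.144 m)) and x of pack_brown_mid in the frame of rack between -0.03 and 0.03 m and z of pack_brown_mid in the frame of rack between 0.017 and 0.025 m and ((y of mat_brown in the frame of tray between 0.106 and 0.146 m and y of pack_brown_mid in the frame of rack between -0.144 and -0.108 m) or (y of mat_brown in the frame of tray between 0.022 and 0.062 m and y of pack_brown_mid in the frame of rack between -0.06 and -0.024 m) or (y of mat_brown in the frame of tray between -0.062 and -0.022 m and y of pack_brown_mid in the frame of rack between 0.024 and 0.06 m) or (y of mat_brown in the frame of tray between -0.146 and -0.106 m and y of pack_brown_mid in the frame of rack between 0.108 and 0.144 m))); the robot touches nothing.
It also fails if it takes over 134 s, if anything falls off the work surface, if the arm or the gripper's body presses on something with over 40 N, if the wrist force passes 120 N, or if a joint passes its speed limit or range.

ROBOT

A 7-joint arm with a two-finger parallel gripper is mounted at the origin on a cart in front of the work surface, level with it; the furniture and walls round the work are solid. World frame = base frame: x ahead of the robot, y to its left, z up, the work surface at z = 0. Lengths are in m, angles in rad, forces in N, time in s.
With the tool pointing down it reaches from about 0.425 to 0.975 m from the base axis. Payload 16.7 kg.
Tool frame: the origin (TCP) lies between the finger pads; the fingertips stand 17 mm ahead of it and the grasp point (between the pads) lies 2 mm behind it; x points along the fingers, y is the direction in which the jaws open and shut, and the axes are right-handed (so a half turn about x gives the same grasp; the last joint's range is limited). The gripper opens to 85 mm and grips with 20 to 120 N. Pads are 22 mm wide; open, the fingers measure 114 mm over their backs; the gripper's body (76 mm by 85 mm) begins 54 mm behind the grasp point. The pads swing forward as they close: fully open they stand 13 mm farther back than shut.
Start: joints at [-1.397, 0.426, 0.074, 1.606, -0.034, 1.111, -0.067], TCP at [0.215, 0.64, 0.248] pointing down, gripper open.
Joint ranges: [-2.85, 2.85], [-0.5, 2.14], [-1.23, 1.37], [0.21, 2.46], [-1.02, 4.16], [0.16, 2.05], [-2.73, 2.73]. Speed limits (rad/s): [1.89, 1.89, 2.39, 2.39, 3.01, 3.01, 3.01].

INTERFACE

Orientations are given as a unit quaternion [w, x, y, z].
In Python, from cell import arm gives the robot as it stands.
- The arm moves only by the tool move_arm, never from a script. Its argument "commands" is a list of rows, each an object with "xyz": the shift along the tool's x, y, z in mm, a list of three; "rot": the turn, a rotation vector about the tool's x, y, z in degrees, a list of three; "jaw": the closure, from 0 (fully open) to 1 (shut). In form: [{"xyz": [dx, dy, dz], "rot": [wx, wy, wz], "jaw": jaw}, ...]. A call has 1 to 8 rows; each row shifts and turns the pose as measured when the row begins, along the tool's axes as they then stand; what a row does not reach is not made up. A row lasts 1/10 s, in which the tool goes at most 50 mm and 8.59 degrees, less where a joint would pass 70% of its speed; a pose out of reach is approached as far as the arm can. A call with a gripper value outside its range is refused whole. The fingers move at their own pace and stop on an object; "newtons" is the grip in N (left out, the last holds). Time passes only in rows, so rows that do not move let the fingers close. It gives the time, the measured TCP pose, the force and the opening at its end, in the units of the state.
- arm.observe(): the state, without advancing time (a new reading comes with each control period).
- arm.camera(name): name is "side" or "top" or "wrist"; returns a dict with "color" (480x640x3 uint8, blue, green, red), "K" (3x3 intrinsics, pixels), "R" (3x3) and "t" (3): a world point X has camera coordinates R X + t; the wrist camera has in their place "T_tool_cam" (4x4, takes a point from camera to tool coordinates, whose origin is the TCP and whose axes are the tool frame's). Camera axes: x right, y down, z forward; pixel columns grow to the right and rows downward; lengths in m; the calibration is good to about 2 mm. A picture is of the moment at which its call begins: read the wrist's pose just before it. There is no depth.
- arm.close_job(): hands the job in, once; it reports no verdict.
The state is a dict: "time_s": time; "joint_pos": joint angles; "qd": joint speeds; "joint_efforts": joint torques, N m; "tool_pos": TCP position; "orientation": TCP orientation; "wrist_force": force on the tool from outside, world axes, zero at the start; "ft_torque": the same for the moment, N m; "grip_width": finger opening in m.
Only numpy, scipy, OpenCV 4.12 (cv2) and the standard library are available. Lean on these libraries where they do the work, as an engineer would, in place of code of your own. Each camera call takes 0.05 s, during which the arm holds its last target. There are 200 camera calls.

## Working session

There is one attempt and no reset: what is moved stays moved. The work goes in short steps, Python scripts to look and compute and a tool call to move; the robot and the scene stay as the last step left them, time stands still between calls to the robot, and variables do not carry over. Pictures are saved under pics/ and viewed, about 12 in all and at most 16, crops included, and the job is handed in when it is done.

Besides the shell and the picture viewer there is one more tool, called after ">>>" by a JSON object that holds its "api" and its "payload". move_arm: Moves the arm, as the interface text tells. Its arguments: {"type":"object","properties":{"commands":{"type":"array","items":{"type":"object","properties":{"xyz":{"type":"array","items":{"type":"number"}},"rot":{"type":"array","items":{"type":"number"}},"jaw":{"type":"number"}}}},"newtons":{"type":"number"}},"required":["commands"]}

```bash
mkdir -p pics; ls; python3 - <<'E'
from cell import arm
import cv2
s=arm.observe(); print({k:s[k] for k in('time_s','tool_pos','orientation','grip_width')})
for n in('top','side'):
    c=arm.camera(n); cv2.imwrite(f'pics/{n}0.png',c['color']); print(n,c['K'].tolist() if hasattr(c['K'],'tolist') else c['K'],c['R'],c['t'])
E
```

```text
pics
{'time_s': 0.0, 'tool_pos': array([0.21467562, 0.63952376, 0.24761663]), 'orientation': array([ 0.69784291,  0.11351094,  0.69787717, -0.11444648]), 'grip_width': 0.08552675877867424}
top [[487.8890064354015, 0.0, 318.81355774421206], [0.0, 487.8890064354015, 244.4070075324067], [0.0, 0.0, 1.0]] [[ 0.00302091 -0.99958107  0.02878465]
 [-0.99873892 -0.0044584  -0.05000686]
 [ 0.05011425 -0.02859728 -0.99833399]] [0.00491618 0.50245587 1.15098971]
side [[441.65005280249756, 0.0, 321.1221012385843], [0.0, 441.65005280249756, 234.10011520887167], [0.0, 0.0, 1.0]] [[-0.99361772 -0.11097173 -0.02022646]
 [-0.03082123  0.4395829  -0.89767306]
 [ 0.10850754 -0.89132045 -0.44019764]] [0.50880445 0.0521029  0.94254018]
```

View pics/top0.png

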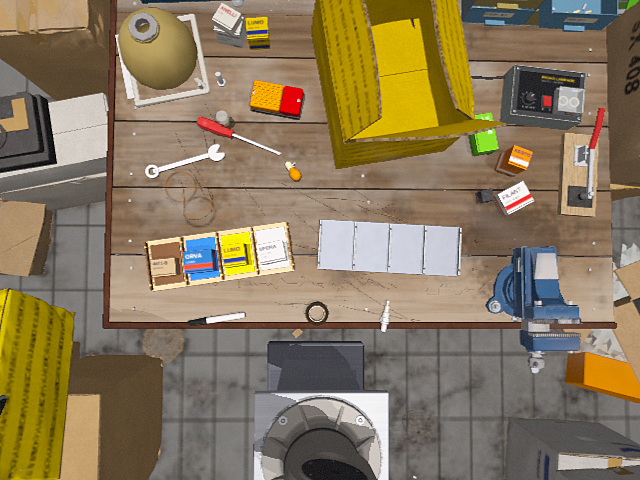

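View pics/side0.png

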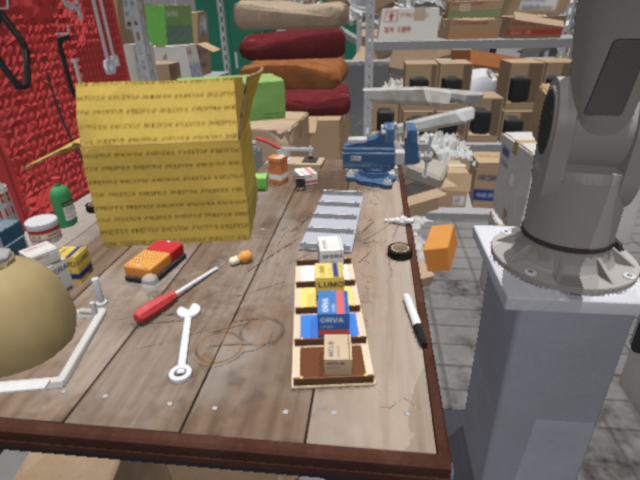

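```bash
cat > h.py <<'E'
import cv2, numpy as np
from scipy.spatial.transform import Rotation as Rn
def Rq(q): return Rn.from_quat(np.r_[q[1:],q[0]]).as_matrix()
def cast(c,px,z,s=None):
    """pixels -> world points on plane z; s = state for the wrist camera"""
    px=np.atleast_2d(np.asarray(px,float))
    d=np.c_[px,np.ones(len(px))]@np.linalg.inv(c['K']).T
    if s is None: R,C=c['R'].T,-c['R'].T@c['t']
    else:
        Rt=Rq(s['orientation']); T=np.array(c['T_tool_cam'])
        R,C=Rt@T[:3,:3],np.array(s['tool_pos'])+Rt@T[:3,3]
    d=d@R.T
    return C+d*((z-C[2])/d[:,2])[:,None]
def rect(P):
    (cx,cy),(w,h),a=cv2.minAreaRect(np.float32(P[:,:2]*1000))
    return np.round([cx,cy,w,h,a],1)
E
python3 - <<'E'
from cell import arm
from h import *
c=arm.camera('top'); im=c['color']; s=arm.observe()
print(np.round(Rq(s['orientation']),3))
hsv=cv2.cvtColor(im,cv2.COLOR_BGR2HSV)
m=np.zeros(im.shape[:2],np.uint8)
m[210:285,305:475]=((hsv[...,1]<50)&(hsv[...,2]>110))[210:285,305:475]*255
m=cv2.morphologyEx(m,cv2.MORPH_CLOSE,np.ones((5,5)))
k=max(cv2.findContours(m,0,2)[0],key=cv2.contourArea)[:,0]
print('rack',rect(cast(c,k,.008)), cv2.boxPoints(cv2.minAreaRect(k)).tolist())
b=cv2.resize(im[212:300,138:302],None,fx=4.8,fy=4.8,interpolation=cv2.INTER_CUBIC)
cv2.imwrite('pics/crop.png',b)
E
```

```text
[[-0.     0.318  0.948]
 [-0.001  0.948 -0.318]
 [-1.    -0.001  0.   ]]
rack [ 496.4 -165.2  407.2  121.1   87.1] [[304.30462646484375, 267.98065185546875], [307.00128173828125, 217.64295959472656], [475.57110595703125, 226.6734619140625], [472.87445068359375, 277.01116943359375]]
```

View pics/crop.png

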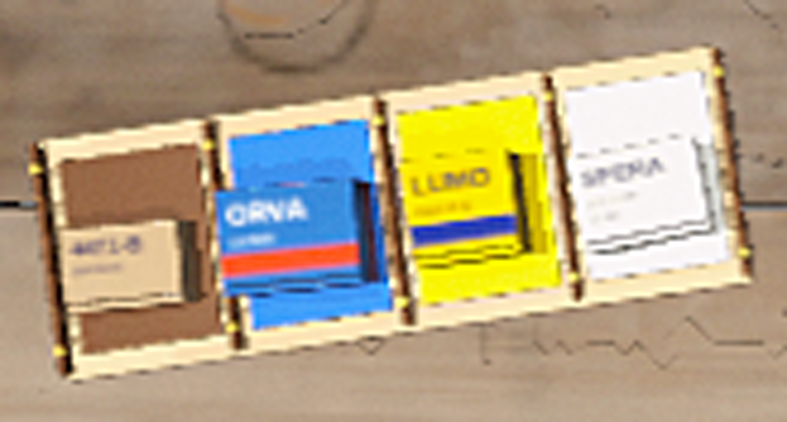

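```bash
python3 - <<'E'
from cell import arm
from h import *
c=arm.camera('top')
f=lambda q:np.array(q)/4.8+[138-.4,212-.4]
for n,q,z in [('tray',[(40,145),(718,48),(748,283),(65,380)],.008),('brown',[(65,228),(180,220),(187,300),(72,308)],.039),('blue',[(215,193),(355,180),(362,285),(225,297)],.059),('yel',[(400,160),(507,148),(522,255),(412,265)],.069),('white',[(578,158),(695,138),(712,240),(588,255)],.079)]:
    P=cast(c,f(q),z)*1000; e=P[0]-P[1]; e+=P[3]-P[2]
    print(n,P[:,:2].mean(0).round(1),rect(P/1000)[2:4],'row axis yaw',np.degrees(np.arctan2(-e[0],e[1])).round(1))
P=cast(c,[(319,220),(461,227),(460,275),(318,268)],.008)*1000;e=P[0]-P[1]; e+=P[3]-P[2]
print('rack',P.mean(0),rect(P/1000),np.degrees(np.arctan2(-e[0],e[1])))
E
```

```text
tray [473.8 242.1] [118.1 339.9] row axis yaw 8.4
brown [448.3 364.6] [38.6 56. ] row axis yaw 4.2
blue [460.4 282.6] [49.8 66. ] row axis yaw 5.4
yel [475.5 200.8] [50.8 52. ] row axis yaw 6.0
white [479.8 114.4] [48.3 58. ] row axis yaw 8.5
rack [ 496.09099039 -163.96590953    8.        ] [ 495.9 -163.5  345.2  115.9   87.5] -2.5673626858414265
```

>>> {"api": "move_arm", "payload": {"commands": [{"rot": [8.3,0,0],"jaw": 0},{"rot": [8.3,0,0]},{"rot": [8.3,0,0]},{"rot": [8.3,0,0]},{"rot": [8.3,0,0]},{"rot": [8.3,0,0]},{"rot": [8.3,0,0]},{"rot": [8.3,0,0]}], "newtons": 40}}

```text
validation failed for argument at $.co...
```

>>> {"api": "move_arm", "payload": {"commands": [{"xyz": [0,0,0],"rot": [8.3,0,0],"jaw": 0},{"xyz": [0,0,0],"rot": [8.3,0,0],"jaw": 0},{"xyz": [0,0,0],"rot": [8.3,0,0],"jaw": 0},{"xyz": [0,0,0],"rot": [8.3,0,0],"jaw": 0},{"xyz": [0,0,0],"rot": [8.3,0,0],"jaw": 0},{"xyz": [0,0,0],"rot": [8.3,0,0],"jaw": 0},{"xyz": [0,0,0],"rot": [8.3,0,0],"jaw": 0},{"xyz": [0,0,0],"rot": [8.3,0,0],"jaw": 0}], "newtons": 40}}

```text
time_s: 1.0
tool_pos: [0.2147, 0.6387, 0.2463]
orientation: [0.513, 0.486, 0.512, -0.488]
wrist_force: [-0.0, 0.4, 0.3]
grip_width: 0.0854
```

```bash
cat > go.py <<'E'
import sys
from cell import arm
from h import *
# usage: go.py x y z yaw  (mm, deg) -> shift in tool axes (mm), rotation vector (deg)
x,y,z,a=map(float,sys.argv[1:5]); s=arm.observe(); R=Rq(s['orientation']); a=np.radians(a)
Rt=np.array([[0,np.cos(a),np.sin(a)],[0,np.sin(a),-np.cos(a)],[-1,0,0]])
d=R.T@(np.array([x,y,z])-np.array(s['tool_pos'])*1000)
r=np.degrees(Rn.from_matrix(R.T@Rt).as_rotvec())
print('d',d.round(1),'rot',r.round(1),'pos',(np.array(s['tool_pos'])*1000).round(1),'yaw',np.degrees(np.arctan2(R[1,1],R[0,1])).round(1),'rows',max(np.linalg.norm(d)/50,np.linalg.norm(r)/8.59).round(1))
print('t',s['time_s'],'F',np.round(s['wrist_force'],1),'w',s['grip_width'],'q',np.round(s['joint_pos'],2))
E
python3 go.py 448 365 170 4.5
```

```text
d [ 76.9 219.2 285. ] rot [-1.6  0.2  0.1] pos [214.7 638.7 246.3] yaw 2.9 rows 7.4
t 1.0 F [-0.   0.4  0.3] w 0.08544076086674444 q [-1.58  0.44  0.32  1.62 -0.15  1.11 -1.16]
```

>>> {"api": "move_arm", "payload": {"commands": [{"xyz": [10,28,36],"rot": [0,0,0],"jaw": 0},{"xyz": [10,28,36],"rot": [0,0,0],"jaw": 0},{"xyz": [10,28,36],"rot": [0,0,0],"jaw": 0},{"xyz": [10,28,36],"rot": [0,0,0],"jaw": 0},{"xyz": [10,28,36],"rot": [0,0,0],"jaw": 0},{"xyz": [10,28,36],"rot": [0,0,0],"jaw": 0},{"xyz": [10,28,36],"rot": [0,0,0],"jaw": 0},{"xyz": [7,23,33],"rot": [-1.6,0,0],"jaw": 0}]}}

```text
time_s: 1.8
tool_pos: [0.4483, 0.3603, 0.1662]
orientation: [0.52, 0.478, 0.521, -0.479]
wrist_force: [0.4, 0.3, 0.0]
grip_width: 0.0855
```

```bash
python3 go.py 448 365 170 4.5; python3 - <<'E'
from cell import arm
from h import *
s=arm.observe();c=arm.camera('wrist');cv2.imwrite('pics/w1.png',c['color']);print(c['K'],np.round(c['T_tool_cam'],3))
E
```

```text
d [-3.8  0.1 -4.7] rot [0.3 0.  0.1] pos [448.3 360.3 166.2] yaw 4.8 rows 0.1
t 1.8 F [0.4 0.3 0. ] w 0.08554774969691857 q [-1.1   0.37  0.39  1.93 -0.18  0.88 -0.53]
[[372.4571874    0.         315.39346563]
 [  0.         372.4571874  249.44975864]
 [  0.           0.           1.        ]] [[-0.001 -0.261  0.965 -0.127]
 [ 1.     0.     0.001 -0.001]
 [-0.     0.965  0.261 -0.067]
 [ 0.     0.     0.     1.   ]]
```

View pics/w1.png

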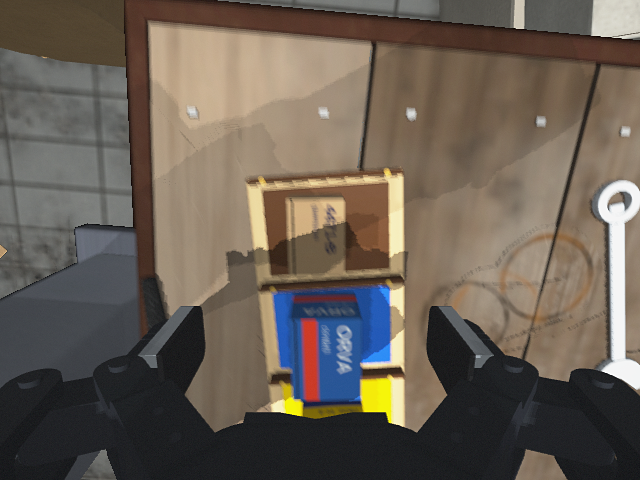

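```bash
cat > wq.py <<'E'
from cell import arm
from h import *
import sys,json
# wq.py z [[u,v]..] : last wrist pose
s=arm.observe();c=arm.camera('wrist');P=cast(c,json.loads(sys.argv[2]),float(sys.argv[1])/1000,s)*1000
print(P.round(1)[:,:2].tolist(),P.mean(0).round(1),rect(P/1000))
E
python3 wq.py 39 '[[287,197],[344,195],[347,275],[289,273]]'; python3 go.py 448 365 31 4.5
python3 - <<'E'
import cv2
im=cv2.imread('pics/w1.png')[150:310,230:430];cv2.imwrite('pics/w1c.png',cv2.resize(im,None,fx=3.5,fy=3.5,interpolation=2))
E
```

```text
[[429.4, 386.9], [467.8, 391.4], [475.7, 334.6], [434.1, 332.8]] [451.8 361.4  39. ] [451.8 360.7  41.5  57.3   6.6]
d [135.1  -1.6  -9. ] rot [-0.1  0.2  0.1] pos [450.5 356.6 166.1] yaw 4.4 rows 2.7
t 1.9 F [-0.5  0.6 -0.3] w 0.08536575332557068 q [-1.1   0.37  0.4   1.93 -0.18  0.88 -0.53]
```

View pics/w1c.png

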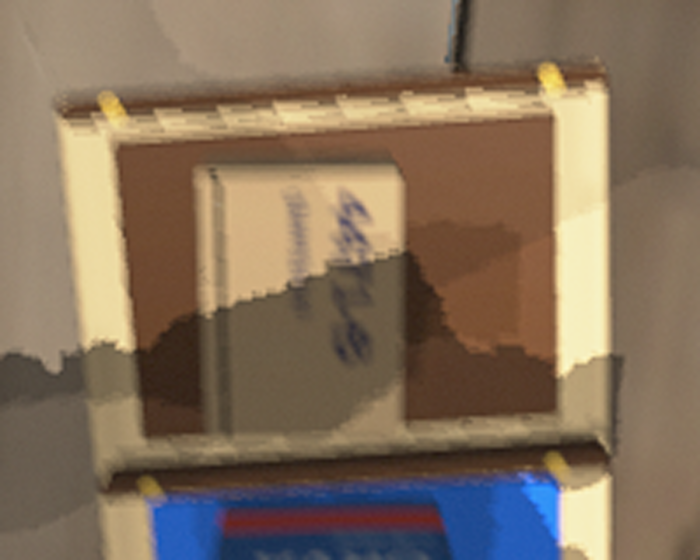

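>>> {"api": "move_arm", "payload": {"commands": [{"xyz": [0,0,-9],"rot": [0,0,0],"jaw": 0},{"xyz": [33,0,0],"rot": [0,0,0],"jaw": 0},{"xyz": [33,0,0],"rot": [0,0,0],"jaw": 0},{"xyz": [30,0,0],"rot": [0,0,0],"jaw": 0},{"xyz": [16,0,0],"rot": [0,0,0],"jaw": 0},{"xyz": [0,0,0],"rot": [0,0,0],"jaw": 0}]}}

```text
time_s: 2.5
tool_pos: [0.4471, 0.3747, 0.0514]
orientation: [0.519, 0.48, 0.521, -0.479]
wrist_force: [-0.2, 0.6, 1.0]
grip_width: 0.0854
```

```bash
python3 go.py 450 365 31 4.5
```

```text
d [20.4  2.1 10. ] rot [ 0.2 -0.1  0. ] pos [447.1 374.7  51.4] yaw 4.7 rows 0.5
t 2.5 F [-0.2  0.6  1. ] w 0.08541045536105815 q [-1.06  0.55  0.32  1.97 -0.28  0.66 -0.48]
```

>>> {"api": "move_arm", "payload": {"commands": [{"xyz": [0,2,10],"rot": [0,0,0],"jaw": 0},{"xyz": [0,0,0],"rot": [0,0,0],"jaw": 0},{"xyz": [10,0,0],"rot": [0,0,0],"jaw": 0},{"xyz": [9,0,0],"rot": [0,0,0],"jaw": 0},{"xyz": [0,0,0],"rot": [0,0,0],"jaw": 0}]}}

```text
time_s: 3.0
tool_pos: [0.4503, 0.3678, 0.0342]
orientation: [0.52, 0.481, 0.522, -0.476]
wrist_force: [0.2, -0.4, -1.0]
grip_width: 0.0851
```

```bash
python3 go.py 450 365 31 4.5
```

```text
d [ 3.1 -0.6  2.8] rot [ 0.3 -0.4 -0.1] pos [450.3 367.8  34.2] yaw 4.8 rows 0.1
t 3.0 F [ 0.2 -0.4 -1. ] w 0.0850696802190469 q [-1.03  0.57  0.31  1.99 -0.29  0.62 -0.45]
```

>>> {"api": "move_arm", "payload": {"commands": [{"xyz": [2,0,3],"rot": [0,0,0],"jaw": 0.3},{"xyz": [0,0,0],"rot": [0,0,0],"jaw": 1},{"xyz": [0,0,0],"rot": [0,0,0],"jaw": 1},{"xyz": [0,0,0],"rot": [0,0,0],"jaw": 1},{"xyz": [0,0,0],"rot": [0,0,0],"jaw": 1},{"xyz": [0,0,0],"rot": [0,0,0],"jaw": 1}]}}

```text
time_s: 3.6
tool_pos: [0.4508, 0.3646, 0.0324]
orientation: [0.519, 0.481, 0.522, -0.476]
wrist_force: [-0.5, -0.8, -0.5]
grip_width: 0.0394
```

```bash
python3 go.py 450 365 150 4.5
```

```text
d [-117.6   -0.5   -1.2] rot [ 0.3 -0.4 -0.1] pos [450.8 364.6  32.4] yaw 4.8 rows 2.4
t 3.6 F [-0.5 -0.8 -0.5] w 0.03941063042098282 q [-1.03  0.57  0.31  1.99 -0.29  0.62 -0.44]
```

>>> {"api": "move_arm", "payload": {"commands": [{"xyz": [-20,0,0],"rot": [0,0,0],"jaw": 1},{"xyz": [-40,0,0],"rot": [0,0,0],"jaw": 1},{"xyz": [-40,0,0],"rot": [0,0,0],"jaw": 1},{"xyz": [-40,0,0],"rot": [0,0,0],"jaw": 1},{"xyz": [0,0,0],"rot": [0,0,0],"jaw": 1}]}}

```text
time_s: 4.1
tool_pos: [0.4499, 0.3629, 0.176]
orientation: [0.52, 0.48, 0.521, -0.478]
wrist_force: [0.3, -0.6, -1.3]
grip_width: 0.0397
```

```bash
python3 go.py 490 -60 190 -2.6
```

```text
d [-15.5   4.5 424.7] rot [ 7.4 -0.2  0. ] pos [449.9 362.9 176. ] yaw 4.8 rows 8.5
t 4.1 F [ 0.3 -0.6 -1.3] w 0.039677415954754 q [-1.11  0.36  0.4   1.92 -0.18  0.89 -0.53]
```

>>> {"api": "move_arm", "payload": {"commands": [{"xyz": [-2,4,30],"rot": [0.9,0,0],"jaw": 1},{"xyz": [-2,4,47],"rot": [0.9,0,0],"jaw": 1},{"xyz": [-2,4,49],"rot": [0.9,0,0],"jaw": 1},{"xyz": [-2,4,49],"rot": [0.9,0,0],"jaw": 1},{"xyz": [-2,4,49],"rot": [0.9,0,0],"jaw": 1},{"xyz": [-2,4,49],"rot": [0.9,0,0],"jaw": 1},{"xyz": [-2,4,45],"rot": [0.9,0,0],"jaw": 1},{"xyz": [-2,4,40],"rot": [0.9,0,0],"jaw": 1}]}}

```text
time_s: 4.9
tool_pos: [0.4894, -0.0003, 0.1872]
orientation: [0.489, 0.51, 0.492, -0.508]
wrist_force: [1.2, -0.0, -1.8]
grip_width: 0.0393
```

>>> {"api": "move_arm", "payload": {"commands": [{"xyz": [0,0,25],"rot": [0,0,0],"jaw": 1},{"xyz": [0,0,0],"rot": [0,0,0],"jaw": 1},{"xyz": [0,0,0],"rot": [0,0,0],"jaw": 1}]}}

```text
time_s: 5.2
tool_pos: [0.4864, -0.0337, 0.1859]
orientation: [0.486, 0.513, 0.489, -0.512]
wrist_force: [-0.5, 1.7, -1.4]
grip_width: 0.0393
```

```bash
python3 go.py 490 -290 120 -2.6; python3 - <<'E'
from cell import arm
from h import *
s=arm.observe();c=arm.camera('wrist');cv2.imwrite('pics/w2.png',c['color']);np.savez('w2.npz',p=s['tool_pos'],o=s['orientation'])
E
```

```text
d [ 64.8  16.3 256. ] rot [-0.2 -0.2  0.2] pos [486.4 -33.7 185.9] yaw -2.8 rows 5.3
t 5.2 F [-0.5  1.7 -1.4] w 0.03928797149829175 q [-0.59  0.22  0.61  2.11 -0.17  0.86  0.07]
```

View pics/w2.png

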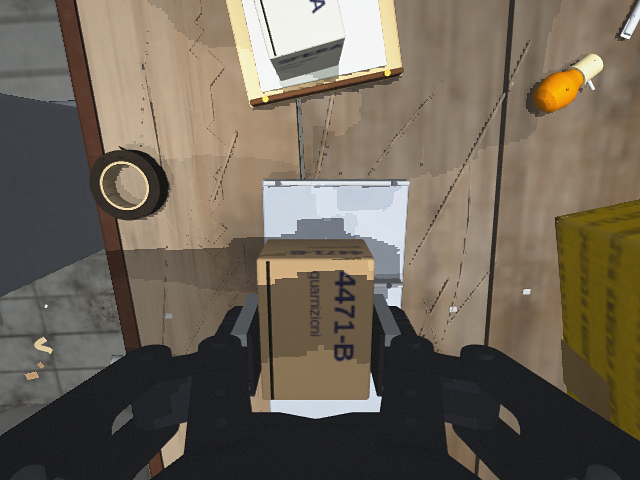

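```bash
python3 - <<'E'
from cell import arm
from h import *
z=np.load('w2.npz');s=dict(tool_pos=z['p'],orientation=z['o']);c=arm.camera('wrist')
P=cast(c,[(263.5,181.5),(409,181.5),(403,283),(257,400),(372,400)],.020,s)*1000
print(P[:,:2].round(1)); e=P[1]-P[0];print(np.degrees(np.arctan2(e[1],e[0])))
a=np.radians(-2.6);X=np.array([np.cos(a),np.sin(a)]);Y=np.array([-X[1],X[0]])
m=P[:2,:2].mean(0);print('centre',m-170*Y,[ (k,(m+(k-170)*Y).round(1)) for k in(126,42,-42,-126)])
E
```

```text
[[ 447.1   11.2]
 [ 559.8    5.7]
 [ 556.1  -77.7]
 [ 424.5 -184.6]
 [ 529.2 -189.6]]
-2.7927255723829982
centre [ 495.7258702  -161.38342544] [(126, array([501.4, -35.5])), (42, array([ 497.6, -119.4])), (-42, array([ 493.8, -203.3])), (-126, array([ 490. , -287.3]))]
```

>>> {"api": "move_arm", "payload": {"commands": [{"xyz": [5,3,40],"rot": [0,0,0],"jaw": 1},{"xyz": [10,3,50],"rot": [0,0,0],"jaw": 1},{"xyz": [10,3,50],"rot": [0,0,0],"jaw": 1},{"xyz": [10,3,50],"rot": [0,0,0],"jaw": 1},{"xyz": [10,3,45],"rot": [0,0,0],"jaw": 1},{"xyz": [10,2,20],"rot": [0,0,0],"jaw": 1},{"xyz": [0,0,0],"rot": [0,0,0],"jaw": 1}]}}

```text
time_s: 6.0
tool_pos: [0.4981, -0.2858, 0.1255]
orientation: [0.491, 0.507, 0.496, -0.505]
wrist_force: [0.3, 0.9, -0.8]
grip_width: 0.0394
```

```bash
python3 go.py 490 -288.5 45 -2.7
```

```text
d [80.5 -7.8  3.4] rot [ 1.2 -0.4  0.1] pos [ 498.1 -285.8  125.5] yaw -1.5 rows 1.6
t 6.0 F [ 0.3  0.9 -0.8] w 0.03941767101320066 q [-0.06  0.47  0.6   1.97 -0.37  0.82  0.73]
```

>>> {"api": "move_arm", "payload": {"commands": [{"xyz": [10,-7.8,3.4],"rot": [1.2,-0.3,0],"jaw": 1},{"xyz": [20,0,0],"rot": [0,0,0],"jaw": 1},{"xyz": [20,0,0],"rot": [0,0,0],"jaw": 1},{"xyz": [15,0,0],"rot": [0,0,0],"jaw": 1},{"xyz": [0,0,0],"rot": [0,0,0],"jaw": 1},{"xyz": [0,0,0],"rot": [0,0,0],"jaw": 1}]}}

```text
time_s: 6.6
tool_pos: [0.4902, -0.2816, 0.0563]
orientation: [-0.488, -0.51, -0.491, 0.511]
wrist_force: [-0.4, 1.2, -0.5]
grip_width: 0.0396
```

```bash
python3 go.py 490 -288.5 30.5 -2.7
```

```text
d [25.7  0.2  6.9] rot [ 0.3 -0.1  0.2] pos [ 490.2 -281.6   56.3] yaw -2.4 rows 0.5
t 6.6 F [-0.4  1.2 -0.5] w 0.039573656302865017 q [-0.01  0.56  0.54  2.02 -0.45  0.68  0.77]
```

>>> {"api": "move_arm", "payload": {"commands": [{"xyz": [0,0,7],"rot": [0,0,0],"jaw": 1},{"xyz": [8,0,0],"rot": [0,0,0],"jaw": 1},{"xyz": [8,0,0],"rot": [0,0,0],"jaw": 1},{"xyz": [5,0,0],"rot": [0,0,0],"jaw": 1},{"xyz": [0,0,0],"rot": [0,0,0],"jaw": 1},{"xyz": [0,0,0],"rot": [0,0,0],"jaw": 1}]}}

```text
time_s: 7.2
tool_pos: [0.491, -0.2893, 0.0353]
orientation: [0.489, 0.511, 0.49, -0.51]
wrist_force: [-0.4, -0.3, -1.5]
grip_width: 0.0399
```

```bash
python3 go.py 490 -288.5 30.5 -2.7
```

```text
d [ 4.9 -1.  -0.7] rot [ 0.3 -0.1  0. ] pos [ 491.  -289.3   35.3] yaw -2.4 rows 0.1
t 7.2 F [-0.4 -0.3 -1.5] w 0.03987345141448195 q [ 0.03  0.6   0.51  2.02 -0.47  0.65  0.81]
```

>>> {"api": "move_arm", "payload": {"commands": [{"xyz": [4,0,0],"rot": [0,0,0],"jaw": 1},{"xyz": [1,0,0],"rot": [0,0,0],"jaw": 1},{"xyz": [0,0,0],"rot": [0,0,0],"jaw": 1},{"xyz": [0,0,0],"rot": [0,0,0],"jaw": 0},{"xyz": [0,0,0],"rot": [0,0,0],"jaw": 0},{"xyz": [0,0,0],"rot": [0,0,0],"jaw": 0},{"xyz": [0,0,0],"rot": [0,0,0],"jaw": 0},{"xyz": [0,0,0],"rot": [0,0,0],"jaw": 0}]}}

```text
time_s: 8.0
tool_pos: [0.4916, -0.2895, 0.0307]
orientation: [0.489, 0.511, 0.489, -0.51]
wrist_force: [-0.0, 0.5, 0.2]
grip_width: 0.0854
```

>>> {"api": "move_arm", "payload": {"commands": [{"xyz": [-20,0,0],"rot": [0,0,0],"jaw": 0},{"xyz": [-40,0,0],"rot": [0,0,0],"jaw": 0},{"xyz": [-40,0,0],"rot": [0,0,0],"jaw": 0},{"xyz": [-20,0,-40],"rot": [0,0,0],"jaw": 0},{"xyz": [0,0,0],"rot": [0,0,0],"jaw": 0}]}}

```text
time_s: 8.5
tool_pos: [0.4927, -0.2486, 0.1542]
orientation: [0.488, 0.511, 0.49, -0.511]
wrist_force: [0.4, 1.3, -0.3]
grip_width: 0.0851
```

```bash
python3 go.py 462 282 150 5.5; python3 - <<'E'
from cell import arm
from h import *
s=arm.observe();c=arm.camera('wrist');cv2.imwrite('pics/w3.png',c['color']);np.savez('w3.npz',p=s['tool_pos'],o=s['orientation'])
E
```

```text
d [   5.4  -53.7 -528.8] rot [-8.  -0.1  0.1] pos [ 492.7 -248.6  154.2] yaw -2.5 rows 10.6
t 8.5 F [ 0.4  1.3 -0.3] w 0.08508697369111583 q [-0.17  0.4   0.65  2.   -0.32  0.85  0.61]
```

View pics/w3.png

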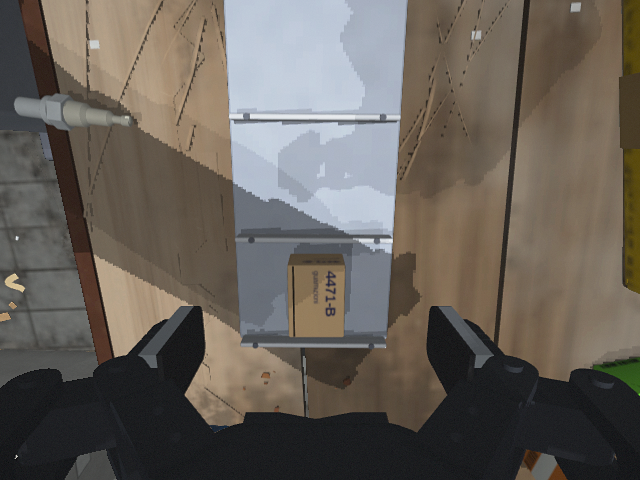

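```bash
python3 - <<'E'
from cell import arm
from h import *
z=np.load('w3.npz');s=dict(tool_pos=z['p'],orientation=z['o']);c=arm.camera('wrist')
print(cast(c,[(230,119),(400,118),(235,239),(392,238),(240,345),(386,344)],.020,s)[:,:2]*1000)
print('carton top',cast(c,[(292,265),(345,264),(344,336),(292,336)],.036,s)[:,:2]*1000)
E
```

```text
[[ 438.78487974 -160.05916798]
 [ 551.38104589 -164.32007985]
 [ 433.98561616 -241.71061274]
 [ 546.90169793 -245.83127108]
 [ 429.45896578 -326.47134021]
 [ 543.0824856  -330.45244989]]
carton top [[ 475.1168365  -258.07727525]
 [ 511.59321185 -258.92306152]
 [ 509.62607047 -313.59010077]
 [ 471.90147732 -311.97944068]]
```

>>> {"api": "move_arm", "payload": {"commands": [{"xyz": [0,-2,-35],"rot": [-1,0,0],"jaw": 0},{"xyz": [0,-2,-50],"rot": [-1,0,0],"jaw": 0},{"xyz": [0,-2,-50],"rot": [-1,0,0],"jaw": 0},{"xyz": [0,-2,-50],"rot": [-1,0,0],"jaw": 0},{"xyz": [0,-2,-50],"rot": [-1,0,0],"jaw": 0},{"xyz": [0,-2,-50],"rot": [-1,0,0],"jaw": 0},{"xyz": [0,-2,-50],"rot": [-1,0,0],"jaw": 0},{"xyz": [0,-2,-50],"rot": [-1,0,0],"jaw": 0}]}}

```text
time_s: 9.4
tool_pos: [0.4691, 0.1278, 0.1481]
orientation: [0.519, 0.477, 0.519, -0.484]
wrist_force: [1.1, -0.2, 0.0]
grip_width: 0.0855
```

```bash
python3 go.py 461 282 150 5.5
```

```text
d [  -2.9    3.7 -154.3] rot [-1.1  0.4  0.4] pos [469.1 127.8 148.1] yaw 4.4 rows 3.1
t 9.4 F [ 1.1 -0.2  0. ] w 0.08551654381164833 q [-0.87  0.28  0.55  2.14 -0.2   0.78 -0.12]
```

>>> {"api": "move_arm", "payload": {"commands": [{"xyz": [0,1,-50],"rot": [-1,0,0],"jaw": 0},{"xyz": [0,1,-50],"rot": [0,0,0],"jaw": 0},{"xyz": [0,1,-40],"rot": [0,0,0],"jaw": 0},{"xyz": [0,0,0],"rot": [0,0,0],"jaw": 0},{"xyz": [0,0,0],"rot": [0,0,0],"jaw": 0}]}}

```text
time_s: 9.9
tool_pos: [0.458, 0.274, 0.1435]
orientation: [0.524, 0.47, 0.524, -0.479]
wrist_force: [-0.1, -0.6, 1.1]
grip_width: 0.0854
```

```bash
python3 go.py 461 282 80 5.5
```

```text
d [63.4  4.5 -8.2] rot [0.2 0.5 0.6] pos [458.  274.  143.5] yaw 5.7 rows 1.3
t 9.9 F [-0.1 -0.6  1.1] w 0.08536975092740484 q [-1.06  0.36  0.48  2.03 -0.22  0.81 -0.34]
```

>>> {"api": "move_arm", "payload": {"commands": [{"xyz": [0,3,-8],"rot": [0,0,0],"jaw": 0},{"xyz": [20,0,0],"rot": [0,0,0],"jaw": 0},{"xyz": [20,0,0],"rot": [0,0,0],"jaw": 0},{"xyz": [10,0,0],"rot": [0,0,0],"jaw": 0},{"xyz": [0,0,0],"rot": [0,0,0],"jaw": 0},{"xyz": [0,0,0],"rot": [0,0,0],"jaw": 0}]}}

```text
time_s: 10.5
tool_pos: [0.4631, 0.277, 0.0915]
orientation: [0.522, 0.472, 0.522, -0.482]
wrist_force: [-0.1, 1.0, -0.9]
grip_width: 0.0854
```

```bash
python3 go.py 461 282 38 5.5
```

```text
d [53.5 -1.1 -5.7] rot [-0.4  0.6  0.6] pos [463.1 277.   91.5] yaw 5.1 rows 1.1
t 10.5 F [-0.1  1.  -0.9] w 0.08543532269436348 q [-1.02  0.45  0.45  2.05 -0.28  0.72 -0.3 ]
```

>>> {"api": "move_arm", "payload": {"commands": [{"xyz": [5,-1,-6],"rot": [-0.4,0.6,0.6],"jaw": 0},{"xyz": [15,0,0],"rot": [0,0,0],"jaw": 0},{"xyz": [15,0,0],"rot": [0,0,0],"jaw": 0},{"xyz": [10,0,0],"rot": [0,0,0],"jaw": 0},{"xyz": [5,0,0],"rot": [0,0,0],"jaw": 0},{"xyz": [0,0,0],"rot": [0,0,0],"jaw": 0},{"xyz": [0,0,0],"rot": [0,0,0],"jaw": 0}]}}

```text
time_s: 11.2
tool_pos: [0.4623, 0.2843, 0.0393]
orientation: [0.524, 0.477, 0.524, -0.473]
wrist_force: [-0.2, -1.1, -0.7]
grip_width: 0.0849
```

```bash
python3 go.py 461 282 38 5.5
```

```text
d [ 1.3 -1.5  2.2] rot [ 0.1 -0.2 -0.2] pos [462.3 284.3  39.3] yaw 5.6 rows 0.1
t 11.2 F [-0.2 -1.1 -0.7] w 0.08491659269117227 q [-0.98  0.53  0.39  2.08 -0.35  0.59 -0.25]
```

>>> {"api": "move_arm", "payload": {"commands": [{"xyz": [0,-1,2],"rot": [0,0,0],"jaw": 0.2},{"xyz": [0,0,0],"rot": [0,0,0],"jaw": 1},{"xyz": [0,0,0],"rot": [0,0,0],"jaw": 1},{"xyz": [0,0,0],"rot": [0,0,0],"jaw": 1},{"xyz": [0,0,0],"rot": [0,0,0],"jaw": 1},{"xyz": [0,0,0],"rot": [0,0,0],"jaw": 1}]}}

```text
time_s: 11.8
tool_pos: [0.462, 0.2825, 0.0408]
orientation: [0.524, 0.478, 0.524, -0.472]
wrist_force: [-0.5, -0.2, -1.3]
grip_width: 0.0512
```

>>> {"api": "move_arm", "payload": {"commands": [{"xyz": [-20,0,0],"rot": [0,0,0],"jaw": 1},{"xyz": [-40,0,0],"rot": [0,0,0],"jaw": 1},{"xyz": [-40,0,0],"rot": [0,0,0],"jaw": 1},{"xyz": [-20,0,0],"rot": [0,0,0],"jaw": 1},{"xyz": [0,0,0],"rot": [0,0,0],"jaw": 1}]}}

```text
time_s: 12.3
tool_pos: [0.4608, 0.2809, 0.164]
orientation: [0.524, 0.477, 0.524, -0.474]
wrist_force: [-0.0, -0.2, -1.6]
grip_width: 0.051
```

```bash
python3 go.py 493 -203.5 150 -2.6; python3 - <<'E'
from cell import arm
from h import *
c=arm.camera('wrist');cv2.imwrite('pics/w4.png',c['color'])
E
```

```text
d [ 12.3 -14.9 485.3] rot [ 8.2 -0.2 -0.2] pos [460.8 280.9 164. ] yaw 5.6 rows 9.7
t 12.3 F [-0.  -0.2 -1.6] w 0.05101250298436491 q [-1.08  0.33  0.5   2.02 -0.21  0.84 -0.36]
```

View pics/w4.png

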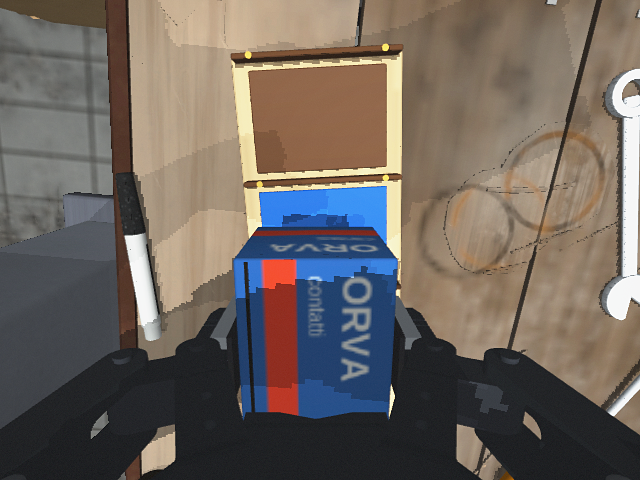

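```bash
cat > inhand.py <<'E'
# inhand.py h u v ... : pixel -> tool coords on plane h mm above TCP
import sys
from cell import arm
from h import *
c=arm.camera('wrist');T=np.array(c['T_tool_cam']);h=float(sys.argv[1]);v=list(map(float,sys.argv[2:]))
for p in np.reshape(v,(-1,2)):
    d=T[:3,:3]@np.linalg.inv(c['K'])@np.r_[p,1];C=T[:3,3]*1000
    print((C+d*(-h-C[0])/d[0]).round(1))
E
python3 inhand.py 18.2 235 259 398 259
```

```text
[-18.2 -25.2 -34.7]
[-18.2  24.3 -34.7]
```

>>> {"api": "move_arm", "payload": {"commands": [{"xyz": [0,2,30],"rot": [0.9,0,0],"jaw": 1},{"xyz": [0,2,50],"rot": [0.9,0,0],"jaw": 1},{"xyz": [0,2,50],"rot": [0.9,0,0],"jaw": 1},{"xyz": [0,2,50],"rot": [0.9,0,0],"jaw": 1},{"xyz": [0,2,50],"rot": [0.9,0,0],"jaw": 1},{"xyz": [0,2,50],"rot": [0.9,0,0],"jaw": 1},{"xyz": [0,2,50],"rot": [0.9,0,0],"jaw": 1},{"xyz": [0,2,50],"rot": [0.9,0,0],"jaw": 1}]}}

```text
time_s: 13.2
tool_pos: [0.4869, -0.096, 0.1516]
orientation: [-0.494, -0.501, -0.497, 0.508]
wrist_force: [2.0, 0.2, -1.2]
grip_width: 0.0511
```

```bash
python3 go.py 493 -205 150 -2.6
```

```text
d [  2.    8.2 108.9] rot [1.5 0.3 0.6] pos [486.9 -96.  151.6] yaw -1.1 rows 2.2
t 13.2 F [ 2.   0.2 -1.2] w 0.051139858357109214 q [-0.49  0.31  0.66  2.12 -0.25  0.81  0.3 ]
```

>>> {"api": "move_arm", "payload": {"commands": [{"xyz": [0,3,50],"rot": [0.8,0,0],"jaw": 1},{"xyz": [0,3,45],"rot": [0,0,0],"jaw": 1},{"xyz": [0,0,0],"rot": [0,0,0],"jaw": 1},{"xyz": [0,0,0],"rot": [0,0,0],"jaw": 1}]}}

```text
time_s: 13.6
tool_pos: [0.4857, -0.2003, 0.1469]
orientation: [-0.486, -0.504, -0.492, 0.517]
wrist_force: [0.4, 0.5, -1.4]
grip_width: 0.0509
```

```bash
python3 go.py 493 -205 65 -2.6
```

```text
d [81.7  9.   3.7] rot [0.1 0.5 1. ] pos [ 485.7 -200.3  146.9] yaw -2.5 rows 1.6
t 13.6 F [ 0.4  0.5 -1.4] w 0.05090956565463689 q [-0.28  0.37  0.67  2.05 -0.3   0.83  0.51]
```

>>> {"api": "move_arm", "payload": {"commands": [{"xyz": [10,8,4],"rot": [0,0.5,1.0],"jaw": 1},{"xyz": [20,0,0],"rot": [0,0,0],"jaw": 1},{"xyz": [20,0,0],"rot": [0,0,0],"jaw": 1},{"xyz": [18,0,0],"rot": [0,0,0],"jaw": 1},{"xyz": [0,0,0],"rot": [0,0,0],"jaw": 1},{"xyz": [0,0,0],"rot": [0,0,0],"jaw": 1}]}}

```text
time_s: 14.2
tool_pos: [0.4917, -0.199, 0.0718]
orientation: [-0.488, -0.508, -0.493, 0.511]
wrist_force: [0.4, -0.1, -1.3]
grip_width: 0.0511
```

```bash
python3 go.py 493 -205 38.5 -2.6
```

```text
d [33.3  1.8  6.1] rot [ 0.4 -0.1  0.4] pos [ 491.7 -199.    71.8] yaw -2.2 rows 0.7
t 14.2 F [ 0.4 -0.1 -1.3] w 0.05109435507861281 q [-0.19  0.5   0.57  2.09 -0.42  0.68  0.62]
```

>>> {"api": "move_arm", "payload": {"commands": [{"xyz": [3,1,6],"rot": [0.3,0,0.3],"jaw": 1},{"xyz": [6,0,0],"rot": [0,0,0],"jaw": 1},{"xyz": [0,0,0],"rot": [0,0,0],"jaw": 1},{"xyz": [0,0,0],"rot": [0,0,0],"jaw": 1}]}}

```text
time_s: 14.6
tool_pos: [0.4936, -0.2047, 0.0638]
orientation: [0.489, 0.511, 0.49, -0.51]
wrist_force: [0.7, 0.1, -0.8]
grip_width: 0.0516
```

```bash
python3 go.py 493 -205 38.5 -2.6
```

```text
d [25.3 -0.6  0.3] rot [ 0.2 -0.1 -0. ] pos [ 493.6 -204.7   63.8] yaw -2.4 rows 0.5
t 14.6 F [ 0.7  0.1 -0.8] w 0.0515734079099113 q [-0.17  0.51  0.56  2.09 -0.44  0.66  0.64]
```

>>> {"api": "move_arm", "payload": {"commands": [{"xyz": [7,0,0],"rot": [0,0,0],"jaw": 1},{"xyz": [7,0,0],"rot": [0,0,0],"jaw": 1},{"xyz": [6,0,0],"rot": [0,0,0],"jaw": 1},{"xyz": [0,0,0],"rot": [0,0,0],"jaw": 1},{"xyz": [0,0,0],"rot": [0,0,0],"jaw": 1}]}}

```text
time_s: 15.1
tool_pos: [0.4937, -0.2047, 0.0422]
orientation: [0.489, 0.511, 0.49, -0.51]
wrist_force: [0.4, 0.6, -2.1]
grip_width: 0.0512
```

```bash
python3 go.py 493 -205 38.5 -2.6
```

```text
d [ 3.7 -0.7  0.4] rot [ 0.2 -0.1 -0. ] pos [ 493.7 -204.7   42.2] yaw -2.4 rows 0.1
t 15.1 F [ 0.4  0.6 -2.1] w 0.05123514676299169 q [-0.14  0.54  0.53  2.1  -0.47  0.62  0.67]
```

>>> {"api": "move_arm", "payload": {"commands": [{"xyz": [3,0,0],"rot": [0,0,0],"jaw": 1},{"xyz": [1,0,0],"rot": [0,0,0],"jaw": 1},{"xyz": [0,0,0],"rot": [0,0,0],"jaw": 1},{"xyz": [0,0,0],"rot": [0,0,0],"jaw": 0},{"xyz": [0,0,0],"rot": [0,0,0],"jaw": 0},{"xyz": [0,0,0],"rot": [0,0,0],"jaw": 0},{"xyz": [0,0,0],"rot": [0,0,0],"jaw": 0}]}}

```text
time_s: 15.8
tool_pos: [0.4942, -0.2049, 0.0384]
orientation: [0.489, 0.511, 0.489, -0.509]
wrist_force: [-0.0, -1.0, 0.2]
grip_width: 0.0854
```

>>> {"api": "move_arm", "payload": {"commands": [{"xyz": [-20,0,0],"rot": [0,0,0],"jaw": 0},{"xyz": [-40,0,0],"rot": [0,0,0],"jaw": 0},{"xyz": [-40,0,0],"rot": [0,0,0],"jaw": 0},{"xyz": [-20,0,-30],"rot": [-1,0,0],"jaw": 0},{"xyz": [0,-1,-50],"rot": [-1,0,0],"jaw": 0},{"xyz": [0,-1,-50],"rot": [-1,0,0],"jaw": 0},{"xyz": [0,-1,-50],"rot": [-1,0,0],"jaw": 0},{"xyz": [0,-1,-50],"rot": [-1,0,0],"jaw": 0}]}}

```text
time_s: 16.6
tool_pos: [0.4917, 0.0225, 0.1646]
orientation: [0.51, 0.493, 0.508, -0.49]
wrist_force: [0.6, 0.7, 0.4]
grip_width: 0.0851
```

```bash
python3 go.py 475.5 201 150 6
```

```text
d [  14.8  -10.1 -179. ] rot [-4.  -0.1 -0.3] pos [491.7  22.5 164.6] yaw 2.0 rows 3.6
t 16.6 F [0.6 0.7 0.4] w 0.08512771886456956 q [-0.72  0.26  0.63  2.12 -0.21  0.81  0.08]
```

>>> {"api": "move_arm", "payload": {"commands": [{"xyz": [3,-1,-50],"rot": [-1.5,0,0],"jaw": 0},{"xyz": [3,-1,-50],"rot": [-1.5,0,0],"jaw": 0},{"xyz": [3,-1,-50],"rot": [-1,0,0],"jaw": 0},{"xyz": [0,0,-18],"rot": [0,0,0],"jaw": 0},{"xyz": [0,0,0],"rot": [0,0,0],"jaw": 0},{"xyz": [0,0,0],"rot": [0,0,0],"jaw": 0}]}}

```text
time_s: 17.2
tool_pos: [0.4754, 0.1975, 0.157]
orientation: [0.53, 0.472, 0.528, -0.467]
wrist_force: [0.8, -0.1, -0.4]
grip_width: 0.0854
```

```bash
python3 go.py 475.5 201 90 6
```

```text
d [67.   0.  -3.2] rot [ 0.8 -0.2 -0.4] pos [475.4 197.5 157. ] yaw 6.8 rows 1.3
t 17.2 F [ 0.8 -0.1 -0.4] w 0.0854089296763938 q [-0.97  0.3   0.54  2.08 -0.22  0.8  -0.19]
```

>>> {"api": "move_arm", "payload": {"commands": [{"xyz": [15,0,-4],"rot": [0.8,0,-0.4],"jaw": 0},{"xyz": [25,0,0],"rot": [0,0,0],"jaw": 0},{"xyz": [25,0,0],"rot": [0,0,0],"jaw": 0},{"xyz": [10,0,0],"rot": [0,0,0],"jaw": 0},{"xyz": [0,0,0],"rot": [0,0,0],"jaw": 0},{"xyz": [0,0,0],"rot": [0,0,0],"jaw": 0}]}}

```text
time_s: 17.8
tool_pos: [0.4767, 0.1955, 0.0783]
orientation: [0.522, 0.477, 0.523, -0.476]
wrist_force: [-0.4, -0.1, -0.3]
grip_width: 0.0857
```

```bash
python3 go.py 475.5 201 43 6
```

```text
d [35.4 -0.7 -5.4] rot [-0.7 -0.2 -0. ] pos [476.7 195.5  78.3] yaw 5.3 rows 0.7
t 17.8 F [-0.4 -0.1 -0.3] w 0.08574571671108006 q [-0.9   0.44  0.47  2.12 -0.33  0.65 -0.11]
```

>>> {"api": "move_arm", "payload": {"commands": [{"xyz": [2,-1,-5],"rot": [-0.6,0,0],"jaw": 0},{"xyz": [10,0,0],"rot": [0,0,0],"jaw": 0},{"xyz": [10,0,0],"rot": [0,0,0],"jaw": 0},{"xyz": [7,0,0],"rot": [0,0,0],"jaw": 0},{"xyz": [0,0,0],"rot": [0,0,0],"jaw": 0},{"xyz": [0,0,0],"rot": [0,0,0],"jaw": 0}]}}

```text
time_s: 18.4
tool_pos: [0.4762, 0.2016, 0.0489]
orientation: [0.525, 0.476, 0.526, -0.472]
wrist_force: [1.0, -0.5, -0.1]
grip_width: 0.0853
```

```bash
python3 go.py 475.5 201 43 6
```

```text
d [ 5.9 -0.8  0.5] rot [-0.1 -0.3 -0.2] pos [476.2 201.6  48.9] yaw 5.9 rows 0.1
t 18.4 F [ 1.  -0.5 -0.1] w 0.08525899423274312 q [-0.87  0.49  0.43  2.13 -0.37  0.59 -0.07]
```

>>> {"api": "move_arm", "payload": {"commands": [{"xyz": [6,-1,0],"rot": [0,0,0],"jaw": 0.2},{"xyz": [0,0,0],"rot": [0,0,0],"jaw": 1},{"xyz": [0,0,0],"rot": [0,0,0],"jaw": 1},{"xyz": [0,0,0],"rot": [0,0,0],"jaw": 1},{"xyz": [0,0,0],"rot": [0,0,0],"jaw": 1},{"xyz": [0,0,0],"rot": [0,0,0],"jaw": 1}]}}

```text
time_s: 19.0
tool_pos: [0.4756, 0.2016, 0.0432]
orientation: [0.525, 0.476, 0.526, -0.471]
wrist_force: [0.7, 0.5, -1.0]
grip_width: 0.0514
```

>>> {"api": "move_arm", "payload": {"commands": [{"xyz": [-20,0,0],"rot": [0,0,0],"jaw": 1},{"xyz": [-40,0,0],"rot": [0,0,0],"jaw": 1},{"xyz": [-40,0,0],"rot": [0,0,0],"jaw": 1},{"xyz": [-20,0,0],"rot": [0,0,0],"jaw": 1},{"xyz": [0,0,0],"rot": [0,0,0],"jaw": 1}]}}

```text
time_s: 19.5
tool_pos: [0.4745, 0.2, 0.1666]
orientation: [0.524, 0.475, 0.525, -0.473]
wrist_force: [-0.6, -0.3, -2.3]
grip_width: 0.0513
```

```bash
python3 go.py 498 -119.5 170 -2.6; python3 - <<'E'
from cell import arm
from h import *
c=arm.camera('wrist');cv2.imwrite('pics/w5.png',c['color'])
E
```

```text
d [ -4.6  -9.2 320.2] rot [ 8.5 -0.2 -0.1] pos [474.5 200.  166.6] yaw 5.9 rows 6.4
t 19.5 F [-0.6 -0.3 -2.3] w 0.051259737208958295 q [-0.99  0.29  0.56  2.07 -0.21  0.83 -0.21]
```

View pics/w5.png

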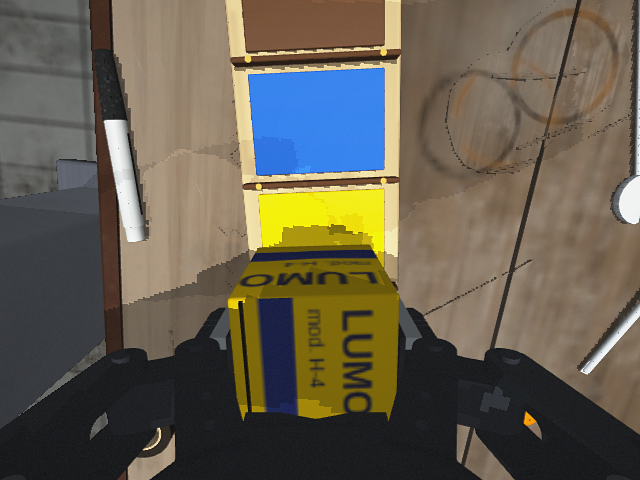

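>>> {"api": "move_arm", "payload": {"commands": [{"xyz": [0,2,30],"rot": [1.3,0,0],"jaw": 1},{"xyz": [0,2,50],"rot": [1.3,0,0],"jaw": 1},{"xyz": [0,2,50],"rot": [1.3,0,0],"jaw": 1},{"xyz": [0,2,50],"rot": [1.3,0,0],"jaw": 1},{"xyz": [0,2,50],"rot": [1.3,0,0],"jaw": 1},{"xyz": [0,2,50],"rot": [1.3,0,0],"jaw": 1},{"xyz": [0,2,40],"rot": [1,0,0],"jaw": 1},{"xyz": [0,0,10],"rot": [0,0,0],"jaw": 1}]}}

```text
time_s: 20.35
tool_pos: [0.4948, -0.1335, 0.1558]
orientation: [-0.486, -0.51, -0.49, 0.514]
wrist_force: [-0.4, 1.4, -1.3]
grip_width: 0.0514
```

```bash
python3 go.py 498 -119.5 70 -2.6;python3 inhand.py 25.8 230 297 398 297
```

```text
d [ 85.8   3.2 -14.2] rot [-0.2  0.   0.5] pos [ 494.8 -133.5  155.8] yaw -2.8 rows 1.7
t 20.35 F [-0.4  1.4 -1.3] w 0.05144060260509645 q [-0.44  0.34  0.69  2.08 -0.29  0.83  0.38]
[-25.8 -25.7 -25.3]
[-25.8  23.1 -25.3]
```

>>> {"api": "move_arm", "payload": {"commands": [{"xyz": [10,3,-13],"rot": [0,0,0.5],"jaw": 1},{"xyz": [22,0,0],"rot": [0,0,0],"jaw": 1},{"xyz": [22,0,0],"rot": [0,0,0],"jaw": 1},{"xyz": [18,0,0],"rot": [0,0,0],"jaw": 1},{"xyz": [0,0,0],"rot": [0,0,0],"jaw": 1},{"xyz": [0,0,0],"rot": [0,0,0],"jaw": 1}]}}

```text
time_s: 21.0
tool_pos: [0.4955, -0.1168, 0.076]
orientation: [-0.487, -0.51, -0.49, 0.513]
wrist_force: [0.3, 0.2, -0.8]
grip_width: 0.0512
```

```bash
python3 go.py 498 -119 41 -2.6
```

```text
d [35.   2.8  2.1] rot [-0.1  0.   0.4] pos [ 495.5 -116.8   76. ] yaw -2.7 rows 0.7
t 21.0 F [ 0.3  0.2 -0.8] w 0.05118524971327223 q [-0.37  0.46  0.59  2.14 -0.41  0.66  0.46]
```

>>> {"api": "move_arm", "payload": {"commands": [{"xyz": [5,2,2],"rot": [0,0,0.4],"jaw": 1},{"xyz": [10,0,0],"rot": [0,0,0],"jaw": 1},{"xyz": [10,0,0],"rot": [0,0,0],"jaw": 1},{"xyz": [5,0,0],"rot": [0,0,0],"jaw": 1},{"xyz": [0,0,0],"rot": [0,0,0],"jaw": 1},{"xyz": [0,0,0],"rot": [0,0,0],"jaw": 1}]}}

```text
time_s: 21.6
tool_pos: [0.4986, -0.1183, 0.0448]
orientation: [0.489, 0.512, 0.488, -0.511]
wrist_force: [-0.5, 0.0, -0.4]
grip_width: 0.0513
```

```bash
python3 go.py 498 -119 41 -2.6
```

```text
d [ 3.8 -0.5  0.8] rot [-0.   0.  -0.2] pos [ 498.6 -118.3   44.8] yaw -2.6 rows 0.1
t 21.6 F [-0.5  0.  -0.4] w 0.051309171450101575 q [-0.33  0.51  0.54  2.15 -0.47  0.59  0.5 ]
```

>>> {"api": "move_arm", "payload": {"commands": [{"xyz": [3,0,0],"rot": [0,0,0],"jaw": 1},{"xyz": [1,0,0],"rot": [0,0,0],"jaw": 1},{"xyz": [0,0,0],"rot": [0,0,0],"jaw": 1},{"xyz": [0,0,0],"rot": [0,0,0],"jaw": 0},{"xyz": [0,0,0],"rot": [0,0,0],"jaw": 0},{"xyz": [0,0,0],"rot": [0,0,0],"jaw": 0},{"xyz": [0,0,0],"rot": [0,0,0],"jaw": 0}]}}

```text
time_s: 22.3
tool_pos: [0.4993, -0.1184, 0.0415]
orientation: [0.49, 0.512, 0.487, -0.51]
wrist_force: [0.2, 0.4, 0.8]
grip_width: 0.0854
```

>>> {"api": "move_arm", "payload": {"commands": [{"xyz": [-20,0,0],"rot": [0,0,0],"jaw": 0},{"xyz": [-40,0,0],"rot": [0,0,0],"jaw": 0},{"xyz": [-40,0,0],"rot": [0,0,0],"jaw": 0},{"xyz": [-10,0,-30],"rot": [-2.2,0,0],"jaw": 0},{"xyz": [0,0,-50],"rot": [-2.2,0,0],"jaw": 0},{"xyz": [0,0,-50],"rot": [-2.2,0,0],"jaw": 0},{"xyz": [0,0,-40],"rot": [-2.2,0,0],"jaw": 0},{"xyz": [0,0,-20],"rot": [-2.2,0,0],"jaw": 0}]}}

```text
time_s: 23.1
tool_pos: [0.4946, 0.0742, 0.1567]
orientation: [0.536, 0.464, 0.533, -0.461]
wrist_force: [-0.4, -0.2, -0.6]
grip_width: 0.0855
```

```bash
python3 go.py 480 114.5 150 8.5
```

```text
d [  6.6  -8.7 -41.9] rot [-0.2  0.  -0.4] pos [494.6  74.2 156.7] yaw 8.3 rows 0.9
t 23.1 F [-0.4 -0.2 -0.6] w 0.08552627013529703 q [-0.8   0.29  0.62  2.11 -0.23  0.8   0.1 ]
```

>>> {"api": "move_arm", "payload": {"commands": [{"xyz": [5,-8,-40],"rot": [0,0,0],"jaw": 0},{"xyz": [20,0,0],"rot": [0,0,0],"jaw": 0},{"xyz": [0,0,0],"rot": [0,0,0],"jaw": 0},{"xyz": [0,0,0],"rot": [0,0,0],"jaw": 0}]}}

```text
time_s: 23.5
tool_pos: [0.4803, 0.119, 0.1321]
orientation: [0.538, 0.463, 0.535, -0.458]
wrist_force: [0.5, 0.1, -0.2]
grip_width: 0.0854
```

```bash
python3 go.py 480 114.5 48 8.5
```

```text
d [84.1 -1.7  4.4] rot [ 0.3 -0.  -0.5] pos [480.3 119.  132.1] yaw 8.8 rows 1.7
t 23.5 F [ 0.5  0.1 -0.2] w 0.0853757415006392 q [-0.86  0.32  0.58  2.14 -0.26  0.74  0.04]
```

>>> {"api": "move_arm", "payload": {"commands": [{"xyz": [10,-1,3],"rot": [0,0,-0.5],"jaw": 0},{"xyz": [20,0,0],"rot": [0,0,0],"jaw": 0},{"xyz": [20,0,0],"rot": [0,0,0],"jaw": 0},{"xyz": [15,0,0],"rot": [0,0,0],"jaw": 0},{"xyz": [8,0,0],"rot": [0,0,0],"jaw": 0},{"xyz": [0,0,0],"rot": [0,0,0],"jaw": 0},{"xyz": [0,0,0],"rot": [0,0,0],"jaw": 0}]}}

```text
time_s: 24.2
tool_pos: [0.483, 0.1099, 0.0581]
orientation: [0.534, 0.464, 0.534, -0.462]
wrist_force: [0.8, 0.4, -0.1]
grip_width: 0.0854
```

```bash
python3 go.py 480 114.5 48 8.5
```

```text
d [10.1 -2.3 -5. ] rot [-0.3 -0.1 -0.1] pos [483.  109.9  58.1] yaw 8.2 rows 0.2
t 24.2 F [ 0.8  0.4 -0.1] w 0.08543491866578588 q [-0.76  0.45  0.49  2.18 -0.38  0.59  0.16]
```

>>> {"api": "move_arm", "payload": {"commands": [{"xyz": [0,-2,-5],"rot": [0,0,0],"jaw": 0},{"xyz": [9,0,0],"rot": [0,0,0],"jaw": 0},{"xyz": [0,0,0],"rot": [0,0,0],"jaw": 0},{"xyz": [0,0,0],"rot": [0,0,0],"jaw": 1},{"xyz": [0,0,0],"rot": [0,0,0],"jaw": 1},{"xyz": [0,0,0],"rot": [0,0,0],"jaw": 1},{"xyz": [0,0,0],"rot": [0,0,0],"jaw": 1},{"xyz": [0,0,0],"rot": [0,0,0],"jaw": 1}]}}

```text
time_s: 25.0
tool_pos: [0.4812, 0.1155, 0.0506]
orientation: [0.535, 0.465, 0.534, -0.461]
wrist_force: [0.8, -0.4, -1.0]
grip_width: 0.0468
```

>>> {"api": "move_arm", "payload": {"commands": [{"xyz": [-20,0,0],"rot": [0,0,0],"jaw": 1},{"xyz": [-40,0,0],"rot": [0,0,0],"jaw": 1},{"xyz": [-40,0,0],"rot": [0,0,0],"jaw": 1},{"xyz": [-10,0,0],"rot": [0,0,0],"jaw": 1},{"xyz": [0,0,0],"rot": [0,0,0],"jaw": 1}]}}

```text
time_s: 25.5
tool_pos: [0.4798, 0.1145, 0.1631]
orientation: [0.534, 0.464, 0.534, -0.462]
wrist_force: [0.1, -0.2, -3.5]
grip_width: 0.0468
```

```bash
python3 go.py 501 -36 150 -2.6; python3 - <<'E'
from cell import arm
from h import *
c=arm.camera('wrist');cv2.imwrite('pics/w6.png',c['color'])
E
```

```text
d [ 12.9  -0.5 152. ] rot [10.8 -0.1 -0.1] pos [479.8 114.5 163.1] yaw 8.2 rows 3.1
t 25.5 F [ 0.1 -0.2 -3.5] w 0.04678623835043582 q [-0.9   0.27  0.63  2.12 -0.22  0.81  0.  ]
```

View pics/w6.png

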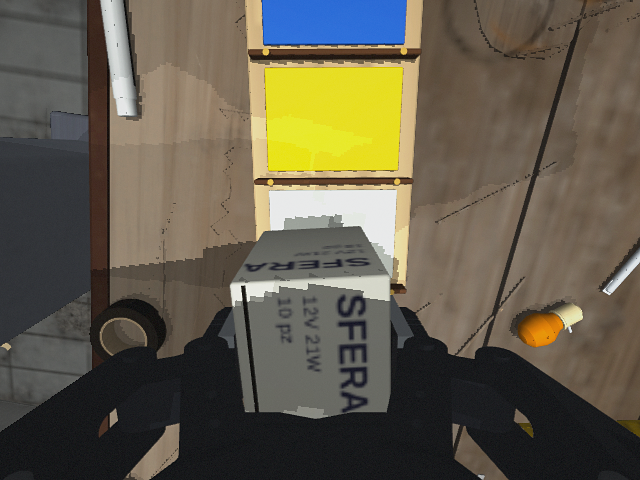

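>>> {"api": "move_arm", "payload": {"commands": [{"xyz": [0,3,30],"rot": [2.7,0,0],"jaw": 1},{"xyz": [0,3,45],"rot": [2.7,0,0],"jaw": 1},{"xyz": [0,3,45],"rot": [2.7,0,0],"jaw": 1},{"xyz": [0,3,25],"rot": [2.7,0,0],"jaw": 1},{"xyz": [0,0,5],"rot": [0,0,0],"jaw": 1},{"xyz": [0,0,0],"rot": [0,0,0],"jaw": 1},{"xyz": [0,0,0],"rot": [0,0,0],"jaw": 1}]}}

```text
time_s: 26.25
tool_pos: [0.4991, -0.0377, 0.1534]
orientation: [-0.486, -0.509, -0.489, 0.515]
wrist_force: [0.5, 0.8, -2.4]
grip_width: 0.047
```

```bash
python3 go.py 501 -36 75 -2.6;python3 inhand.py 28.4 232 282 390 277
```

```text
d [78.4  2.6 -2.1] rot [-0.1  0.2  0.5] pos [499.1 -37.7 153.4] yaw -2.7 rows 1.6
t 26.25 F [ 0.5  0.8 -2.4] w 0.04704379857994924 q [-0.64  0.32  0.7   2.11 -0.28  0.82  0.18]
[-28.4 -24.3 -30.9]
[-28.4  19.9 -32.3]
```

>>> {"api": "move_arm", "payload": {"commands": [{"xyz": [10,2,1],"rot": [0,0,0.5],"jaw": 1},{"xyz": [20,0,0],"rot": [0,0,0],"jaw": 1},{"xyz": [20,0,0],"rot": [0,0,0],"jaw": 1},{"xyz": [10,0,0],"rot": [0,0,0],"jaw": 1},{"xyz": [0,0,0],"rot": [0,0,0],"jaw": 1},{"xyz": [0,0,0],"rot": [0,0,0],"jaw": 1}]}}

```text
time_s: 26.9
tool_pos: [0.5013, -0.0316, 0.0909]
orientation: [-0.491, -0.508, -0.491, 0.509]
wrist_force: [0.0, 0.4, -2.7]
grip_width: 0.0468
```

```bash
python3 go.py 501 -37.5 48.5 -2.6
```

```text
d [42.4 -0.1  5.9] rot [0.6 0.1 0. ] pos [501.3 -31.6  90.9] yaw -2.0 rows 0.9
t 26.9 F [ 0.   0.4 -2.7] w 0.046792170661973165 q [-0.57  0.43  0.62  2.15 -0.39  0.68  0.28]
```

>>> {"api": "move_arm", "payload": {"commands": [{"xyz": [5,0,6],"rot": [0.5,0,0],"jaw": 1},{"xyz": [10,0,0],"rot": [0,0,0],"jaw": 1},{"xyz": [5,0,0],"rot": [0,0,0],"jaw": 1},{"xyz": [0,0,0],"rot": [0,0,0],"jaw": 1},{"xyz": [0,0,0],"rot": [0,0,0],"jaw": 1}]}}

```text
time_s: 27.4
tool_pos: [0.5022, -0.0377, 0.0709]
orientation: [0.489, 0.511, 0.488, -0.511]
wrist_force: [0.5, -0.7, -1.3]
grip_width: 0.0468
```

```bash
python3 go.py 501 -37.5 48.5 -2.6
```

```text
d [22.4 -1.3 -0.2] rot [ 0.1  0.  -0.1] pos [502.2 -37.7  70.9] yaw -2.5 rows 0.4
t 27.4 F [ 0.5 -0.7 -1.3] w 0.04682637885862811 q [-0.53  0.46  0.59  2.16 -0.43  0.64  0.32]
```

>>> {"api": "move_arm", "payload": {"commands": [{"xyz": [8,-1,0],"rot": [0,0,0],"jaw": 1},{"xyz": [8,0,0],"rot": [0,0,0],"jaw": 1},{"xyz": [3,0,0],"rot": [0,0,0],"jaw": 1},{"xyz": [0,0,0],"rot": [0,0,0],"jaw": 1},{"xyz": [0,0,0],"rot": [0,0,0],"jaw": 1}]}}

```text
time_s: 27.9
tool_pos: [0.5011, -0.0377, 0.0501]
orientation: [0.489, 0.511, 0.488, -0.511]
wrist_force: [0.0, 0.0, -1.6]
grip_width: 0.047
```

```bash
python3 go.py 501 -37.5 48.5 -2.6
```

```text
d [ 1.6 -0.2 -0.1] rot [ 0.1  0.  -0.1] pos [501.1 -37.7  50.1] yaw -2.5 rows 0.0
t 27.9 F [ 0.   0.  -1.6] w 0.0469610116153498 q [-0.5   0.49  0.56  2.17 -0.46  0.59  0.34]
```

Lower the last 2 mm, release, rise and back off to the robot's left for a final look.

>>> {"api": "move_arm", "payload": {"commands": [{"xyz": [2,0,0],"rot": [0,0,0],"jaw": 1},{"xyz": [0,0,0],"rot": [0,0,0],"jaw": 1},{"xyz": [0,0,0],"rot": [0,0,0],"jaw": 0},{"xyz": [0,0,0],"rot": [0,0,0],"jaw": 0},{"xyz": [0,0,0],"rot": [0,0,0],"jaw": 0},{"xyz": [0,0,0],"rot": [0,0,0],"jaw": 0}]}}

```text
time_s: 28.5
tool_pos: [0.5019, -0.0376, 0.0488]
orientation: [0.49, 0.512, 0.488, -0.51]
wrist_force: [0.1, 0.4, 0.3]
grip_width: 0.0857
```

>>> {"api": "move_arm", "payload": {"commands": [{"xyz": [-20,0,0],"rot": [0,0,0],"jaw": 0},{"xyz": [-40,0,0],"rot": [0,0,0],"jaw": 0},{"xyz": [-40,0,0],"rot": [0,0,0],"jaw": 0},{"xyz": [-40,0,0],"rot": [0,0,0],"jaw": 0},{"xyz": [-30,0,-40],"rot": [0,0,0],"jaw": 0},{"xyz": [-10,0,-50],"rot": [0,0,0],"jaw": 0},{"xyz": [0,0,-50],"rot": [0,0,0],"jaw": 0},{"xyz": [0,0,-50],"rot": [0,0,0],"jaw": 0}]}}

```text
time_s: 29.3
tool_pos: [0.5106, 0.1489, 0.2369]
orientation: [0.486, 0.516, 0.485, -0.513]
wrist_force: [1.0, -0.4, -0.2]
grip_width: 0.0858
```

>>> {"api": "move_arm", "payload": {"commands": [{"xyz": [0,0,-50],"rot": [0,0,0],"jaw": 0},{"xyz": [0,0,-50],"rot": [0,0,0],"jaw": 0},{"xyz": [0,0,-50],"rot": [0,0,0],"jaw": 0},{"xyz": [0,0,-40],"rot": [0,0,0],"jaw": 0},{"xyz": [0,0,0],"rot": [0,0,0],"jaw": 0},{"xyz": [0,0,0],"rot": [0,0,0],"jaw": 0}]}}

```text
time_s: 29.9
tool_pos: [0.5183, 0.3484, 0.2375]
orientation: [0.487, 0.515, 0.488, -0.51]
wrist_force: [1.6, -0.5, 0.7]
grip_width: 0.0852
```

```bash
python3 - <<'E'
from cell import arm
from h import *
b=arm.camera('top')['color'][205:290,305:475]
a=arm.camera('side')['color'][170:260,270:390]
b=cv2.resize(b,(680,340),interpolation=2);a=cv2.resize(a,(340,255),interpolation=2)
o=np.zeros((600,680,3),np.uint8);o[:340]=b;o[342:597,:340]=a
cv2.imwrite('pics/fin.png',o)
E
```

```text
(no output)
```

View pics/fin.png

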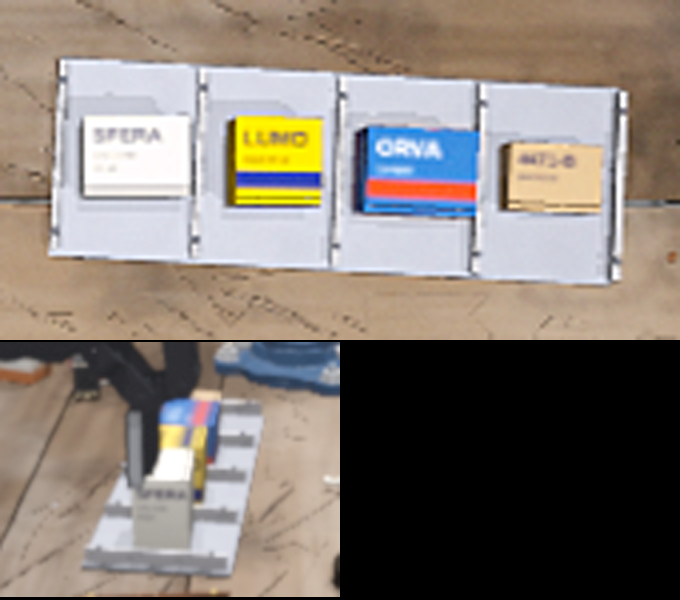

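```bash
python3 - <<'E'
from cell import arm
from h import *
c=arm.camera('top')
C=np.array([495.6,-162]);a=np.radians(-2.7);R=np.array([[np.cos(a),np.sin(a)],[-np.sin(a),np.cos(a)]])
for n,q,z in [('white',[(84,115),(190,116),(190,197),(84,195)],.076),('yellow',[(237,116),(323,118),(322,207),(237,204)],.066),('blue',[(369,126),(478,131),(477,216),(366,210)],.056),('brown',[(510,142),(602,146),(601,213),(508,210)],.036)]:
    P=cast(c,np.array(q)/4+[304.6,204.6],z)*1000
    print(n,rect(P/1000)[2:4],'in rack',(R@(P[:,:2].mean(0)-C)).round(1))
s=arm.observe();print(s['time_s'],np.abs(s['qd']).max())
E
```

```text
white [60.2 45.8] in rack [-1.000e-01  1.255e+02]
yellow [49.3 51. ] in rack [ 1.6 43.2]
blue [64.4 49.1] in rack [  0.9 -41. ]
brown [55.1 40. ] in rack [   1.9 -123.9]
30.05 0.008514232310669008
```

All four are within about 2 mm of their bay centres, and the top-face sizes match the cartons standing upright. Handing in.

```bash
python3 -c "
from cell import arm
print(arm.close_job())"
```

```text
the job is handed in; nothing more can be done
None
```

All four cartons are in the rack in reversed order. From left to right it now holds white, yellow, blue and brown; the tray held brown, blue, yellow and white. I handed the job in at about 30 s of the 134 s allowed.

- **Position:** the last top-camera measurement put every carton within about 2 mm of its bay centre, both along the row and front to back. That compares with limits of 18 mm and 30 mm.
- **Upright and flat:** the measured top faces match the carton sizes to within 3 mm, as they would if standing upright. I did not measure their height directly. Each was lowered, by the measured tool height, to within about 1 mm of the rack floor before release.
- **Released:** the gripper is open and stopped well clear of the rack. Wrist forces stayed below 4 N at every reading I took.

None of the final checks failed or disagreed. The first automatic colour mask of the rack came out too long (407 mm instead of 340 mm). I discarded it and used rack corners and dividers read from the camera images instead.

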